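# Tip the crates, dispatch the stamped one

## Task

Push each of the two wooden crates over towards the robot, onto its near side, to see which one is stamped underneath; then push the stamped one, still lying like that, across the bench until its middle is on the painted dispatch line. Leave the other crate lying tipped over, off the line; only push, never pick anything up, and leave everything else where it is.

Things in the scene. Friction and masses are not known exactly. Their poses are not given: they have to be found in the camera images.
- crate_a: one of the two: a closed slatted wooden crate, 94 mm along its x, 110 along its y, 140 tall along its z; sides flat, too wide to pinch; 0.4 to 0.85 kg. Origin: centre of its underside. Stands upright left or right of the line (the crates swap places between starts), its x away from the robot within 17 degrees.
- crate_b: the other crate, like crate_a in all. They grip the bench (friction about 0.58 to 0.86): pushed low they slide, pushed within about 30 mm of the top they tip; pushed from the far side towards the robot, a crate balances at about 34 degrees (far top edge then 169 mm up) and falls onto its near side, its underside then facing away.
- crate_a_middle (a point): the middle of crate_a, 70 mm above its origin along its own z.
- crate_b_middle (a point): the middle of crate_b, likewise.
- stamp (a point): the stamp: a dark burnt-in ring, 72 mm across, with a bar across it, in the centre of the underside of one of the two crates and hidden until that crate is tipped. The other crate's underside is bare plywood. Origin: centre of the stamp.
- line: the dispatch line: a worn white painted band, flush with the bench, 50 mm wide and 460 mm long, running away from the robot between the two crates. Origin: its centre; x along it (turned up to 6 degrees), y across it.
- glue: bystander: glue bottle, 52 mm across, 150 mm tall. Origin: centre of its underside.
- screw_jar: bystander: jar of screws, 64 mm across, 75 mm tall. Origin: centre of its underside.
- screwdriver: bystander: screwdriver lying on the bench, along its own x, about 200 mm long. Origin: at bench level, where the handle meets the blade (handle towards -x).
- mug: bystander: white mug, 80 mm across, 90 mm tall, handle at its own +y. Origin: centre of its underside.
- tape: bystander: roll of card tape lying flat, 90 mm across, 22 mm high. Origin: centre of its underside.
- offcut: bystander: wooden offcut, 60 x 40 x 35 mm. Origin: centre of its underside.
- wedge_block: bystander: wooden block, 45 x 45 x 30 mm. Origin: centre of its underside.
Things that resemble listed ones, but are neither listed nor needed, are in the scene too. What is shaped like the crate_b but orange or turquoise is not meant.

How it is judged:
By the outcome, as a careful person would: the job done as asked, in the order asked, and still so for the second after the job is handed in, with the robot touching nothing.
It also fails if it takes over 72 s, if anything falls off the work surface, if the arm or the gripper's body presses on something with over 40 N, if the wrist force passes 120 N, or if a joint passes its speed limit or range.

## Robot

A 7-joint arm with a two-finger parallel gripper is mounted at the origin on the work surface. World frame = base frame: x ahead of the robot, y to its left, z up, the work surface at z = 0. Lengths are in m, angles in rad, forces in N, time in s.
With the tool pointing down it reaches from about 0.4 to 0.875 m from the base axis. Payload 19.3 kg.
Tool frame: the origin (TCP) lies midway between the tips of the shut fingers; the grasp point (between the pads) lies bot.grip_point_offset behind it (bot.grip_point_offset is the distance from the TCP to the grasp point, in m); z points along the fingers, y is the direction in which the jaws open and shut (so a half turn about z gives the same grasp; the last joint's range is limited). The gripper opens to 85 mm and grips with 20 to 120 N. Pads are 22 mm wide; open, the fingers measure 114 mm over their backs; the gripper's body (76 mm by 85 mm) begins 54 mm behind the grasp point. The pads swing forward as they close: fully open they stand 13 mm farther back than shut.
Start: joints at [1.238, 0.521, -0.036, 1.599, 0.021, 1.021, -0.113], TCP at [0.162, -0.604, 0.198] pointing down, gripper open.
Joint ranges: [-2.91, 2.91], [-0.3, 2.13], [-1.5, 1.42], [0.17, 2.43], [-1.26, 4.41], [0.16, 1.93], [-2.52, 2.52]. Speed limits (rad/s): [1.89, 1.89, 2.39, 2.39, 3.01, 3.01, 3.01].

## Interface

Orientations are given as [roll, pitch, yaw] about the fixed x, y, z axes, in that order (R = Rz(yaw) Ry(pitch) Rx(roll)).
In Python, from workcell import bot gives the robot as it stands.
- The arm moves only by the tool servo_tool, never from a script. Its argument "rows" is a list that holds one entry, the list of rows, each a list of 6 numbers: the shift along the tool's x, y, z in cm, then the turn, a rotation vector about the tool's x, y, z in degrees. A call has 1 to 5 rows; each row shifts and turns the commanded pose from where the row before left it, along the tool's axes as they then stand; what a row does not reach is not made up. A row lasts 1/8 s, in which the tool goes at most 62.5 mm and 10.7 degrees, less where a joint would pass 70% of its speed; a pose out of reach is approached as far as the arm can. A call is refused whole if a number of a shift passes 6.25 or a number of a turn 10.7, either way. A call with a gripper value outside its range is refused whole. "grip" is the opening, from -1 (shut) to 1 (fully open), so that 0 is half open, set as the call begins (left out, the last holds). The fingers move at their own pace and stop on an object; "squeeze" is the grip in N (left out, the last holds). Time passes only in rows, so rows that do not move let the fingers close. It gives the time, the measured TCP pose, the force and the opening at its end, in the units of the state.
- bot.observe(): the state, without advancing time (a new reading comes with each control period).
- bot.grab_frame(name): name is "scene" or "top" or "wrist"; returns a dict with "image" (400x640x3 uint8, red, green, blue), "K" (3x3 intrinsics, pixels), "R" (3x3) and "t" (3): a world point X has camera coordinates R X + t; the wrist camera has in their place "mount" (4x4, takes a point from camera to tool coordinates, whose origin is the TCP and whose axes are the flange's). Camera axes: x right, y down, z forward; pixel columns grow to the right and rows downward; lengths in m; the calibration is good to about 2 mm. A picture is of the moment at which its call begins: read the wrist's pose just before it. There is no depth.
- bot.job_done(): hands the job in, once; it reports no verdict.
The state is a dict: "clock": time; "qpos": joint angles; "qd": joint speeds; "joint_efforts": joint torques, N m; "position": TCP position; "tool_rot": TCP orientation; "force": force on the tool from outside, world axes, zero at the start; "moment": the same for the moment, N m; "grip_width": finger opening in m.
Only numpy, scipy, OpenCV 4.12 (cv2) and the standard library are available. Lean on these libraries where they do the work, as an engineer would, in place of code of your own. Each camera call takes 0.05 s, during which the arm holds its last target.

## Working session

There is one attempt and no reset: what is moved stays moved. The work goes in short steps, Python scripts to look and compute and a tool call to move; the robot and the scene stay as the last step left them, time stands still between calls to the robot, and variables do not carry over. Pictures are saved under pics/ and viewed, and the job is handed in when it is done.

Besides the shell and the picture viewer there is one more tool, called after ">>>" by a JSON object that holds its "name" and its "arguments", one argument or row to a line. servo_tool: Moves the arm, as the interface text tells. Its arguments: {"type":"object","properties":{"rows":{"type":"array"},"grip":{"type":"number"},"squeeze":{"type":"number"}},"required":["rows"]}

```bash
mkdir -p pics; ls; python3 - <<'E'
from workcell import bot
import cv2,numpy as np
print(bot.observe(), bot.grip_point_offset)
for n in("scene","top","wrist"):
    f=bot.grab_frame(n)
    cv2.imwrite(f"pics/{n}0.png",f["image"][:,:,::-1])
    print(n,f["K"].tolist(),{k:np.round(f[k],4).tolist() for k in f if k in("R","t","mount")})
E
```

```text
pics
{'clock': 0.0, 'qpos': array([ 1.23780778,  0.52203647, -0.03631104,  1.59997474,  0.02119655,
        1.02111491, -0.11278296]), 'qd': array([ 0.00066083, -0.00021992, -0.00202851, -0.00301596, -0.0015511 ,
       -0.00210228,  0.00092757]), 'joint_efforts': array([ 2.86209715e-04, -9.27106619e+01,  1.97950311e+00, -3.69932020e+01,
        1.77148153e-02,  8.13624880e-03,  5.60640933e-05]), 'position': array([ 0.16221742, -0.60320145,  0.19782386]), 'tool_rot': array([-3.14044735e+00,  8.70829708e-05,  2.62779074e-01]), 'force': array([-0.15524625,  0.69465801, -0.47845811]), 'moment': array([ 0.01299507,  0.0268626 , -0.02308789]), 'grip_width': 0.08536334249032416} 0.0187
scene [[422.4816449966323, 0.0, 320.06405418441926], [0.0, 422.4816449966323, 197.77988878676354], [0.0, 0.0, 1.0]] {'R': [[-0.6795, 0.7336, -0.0128], [0.5052, 0.4552, -0.7332], [-0.532, -0.5046, -0.6799]], 't': [0.2913, -0.1736, 1.6235]}
top [[366.86820366261105, 0.0, 312.4743580950471], [0.0, 366.86820366261105, 196.6028647495453], [0.0, 0.0, 1.0]] {'R': [[0.003, -0.9997, 0.0258], [-0.9852, -0.0073, -0.1714], [0.1715, -0.0249, -0.9849]], 't': [-0.0106, 0.49, 1.1736]}
wrist [[326.19864041963547, 0.0, 320.04248302346906], [0.0, 326.19864041963547, 194.9278033610655], [0.0, 0.0, 1.0]] {'mount': [[-0.0007, -0.9556, -0.2947, 0.0748], [1.0, -0.0007, -0.0, 0.0003], [-0.0002, -0.2947, 0.9556, -0.1757], [0.0, 0.0, 0.0, 1.0]]}
```

View pics/scene0.png

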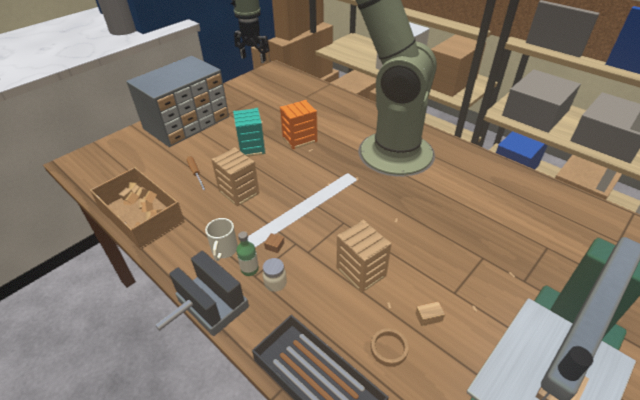

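View pics/top0.png

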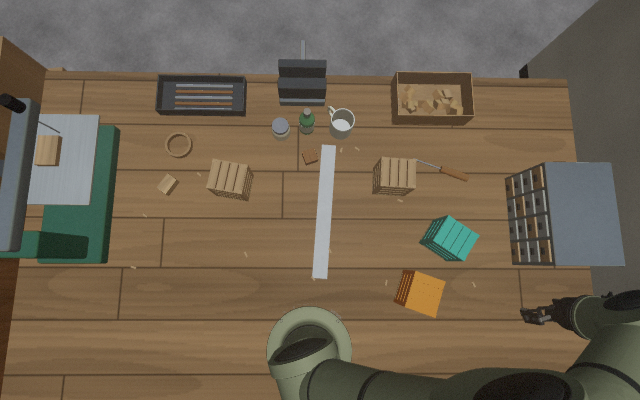

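The top view shows the wooden crates at (230,178) on the left and (395,175) on the right. The line runs (327,146)–(320,278). The wedge block is at (310,158), the offcut at (168,184) and the screwdriver from (418,162) to (465,178).

Things that could be mistaken for a wanted crate: turquoise (449,238), orange (420,293), the bottom-left box on the white board (47,150) and the offcut (168,184). By the description, the wanted ones are the two bare-wood crates beside the line.

```bash
cat > h.py <<'E'
from workcell import bot
import cv2,numpy as np
def ray(f,p,z):
    K,R,t=f["K"],f["R"],f["t"]; C=-R.T@t
    d=R.T@np.linalg.inv(K)@np.array([p[0],p[1],1.]); return C+d*(z-C[2])/d[2]
def proj(f,X):
    c=f["R"]@np.array(X)+f["t"]; u=f["K"]@c; return u[:2]/u[2]
E
python3 - <<'E'
from h import *
a=cv2.imread("pics/top0.png")
c=a[140:215,190:265]; d=a[140:215,350:480]
o=np.hstack([cv2.resize(c,None,fx=4.,fy=4.,interpolation=2),cv2.resize(d,None,fx=3.75,fy=4,interpolation=2)])
cv2.imwrite("pics/crop0.png",o);print(o.shape)
E
```

```text
(300, 788, 3)
```

View pics/crop0.png

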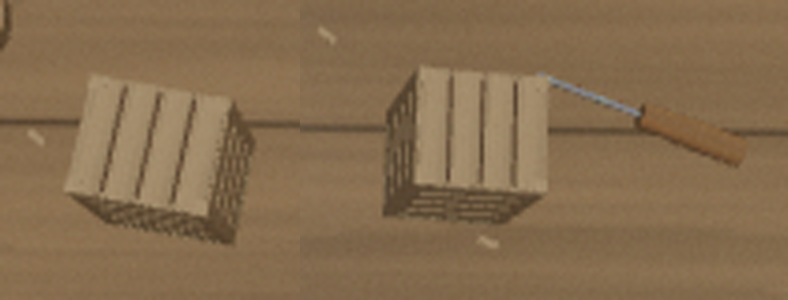

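```bash
python3 - <<'E'
from h import *
f=bot.grab_frame("top"); g=bot.grab_frame("scene")
A=np.array([(92,75),(232,100),(208,214),(67,190)])/4+[190,140]
B=np.array([(420,68),(548,76),(546,192),(417,186)],float); B=np.c_[(B[:,0]-300)/3.75+350,B[:,1]/4+140]
for n,P in(("L",A),("R",B)):
    W=np.array([ray(f,p,.14) for p in P]); print(n,W[:,:2].round(3).tolist(),"c",W.mean(0).round(3))
    fx=(W[0]+W[1]-W[2]-W[3])/2; ly=(W[0]+W[3]-W[1]-W[2])/2
    print(np.linalg.norm(fx),np.linalg.norm(ly),np.degrees(np.arctan2(fx[1],fx[0])),np.degrees(np.arctan2(-ly[0],ly[1])))
    print([proj(g,w).round(0).tolist() for w in W])
L=[(319.5,146),(335.5,146),(327,278),(312.5,278)]
print("line",[ray(f,p,0)[:2].round(3).tolist() for p in L])
for n,p,z in [("tip",(416,161),.005),("hnd",(439,168),.01),("hend",(467,178),.015),("mug",(342,124),.045),("glue",(307,120),.075),("jar",(281,128),.04),("wedge",(311,158),.03),("offcut",(168,184),.035),("tape",(178,145),.02),("turq",(449,238),.14),("orange",(420,293),.14)]: print(n,ray(f,p,z)[:2].round(3))
E
```

```text
L [[0.589, 0.301], [0.57, 0.193], [0.481, 0.208], [0.499, 0.315]] c [0.535 0.254 0.14 ]
0.09099922122176896 0.10905734221017276 -9.358433736523217 -9.621996061767218
[[364.0, 261.0], [336.0, 235.0], [362.0, 220.0], [390.0, 243.0]]
R [[0.6, -0.222], [0.595, -0.329], [0.502, -0.323], [0.506, -0.217]] c [ 0.551 -0.273  0.14 ]
0.09328768782300317 0.1067795006478026 -3.4258787682951857 -2.4674507553387817
[[230.0, 174.0], [211.0, 159.0], [234.0, 147.0], [254.0, 161.0]]
line [[0.678, -0.033], [0.679, -0.09], [0.224, -0.058], [0.224, -0.01]]
tip [ 0.626 -0.371]
hnd [ 0.6   -0.449]
hend [ 0.564 -0.543]
mug [ 0.743 -0.109]
glue [0.744 0.012]
jar [0.728 0.1  ]
wedge [ 0.626 -0.003]
offcut [0.53  0.472]
tape [0.67  0.453]
turq [ 0.349 -0.418]
orange [ 0.188 -0.322]
```

>>> {"name": "servo_tool", "arguments": {
  "rows": [
    [[0,0,-4,0,0,9],[0,0,-4,0,0,9],[4.8,-3.5,0,0,0,0],[4.8,-3.5,0,0,0,0],[4.8,-3.5,0,0,0,0]]
  ],
  "grip": 0
}}

```text
clock: 0.88
position: [0.3129, -0.5049, 0.2785]
tool_rot: [3.141, -0.0, -0.052]
force: [0.1, -0.7, 0.8]
grip_width: 0.0428
```

```bash
python3 - <<'E'
from h import *
f=bot.grab_frame("top")
# turquoise top corners
for p in [(421,240),(445,216),(479,236),(462,262)]: print(ray(f,p,.14).round(3))
E
```

```text
[ 0.343 -0.332  0.14 ]
[ 0.416 -0.41   0.14 ]
[ 0.356 -0.51   0.14 ]
[ 0.278 -0.453  0.14 ]
```

>>> {"name": "servo_tool", "arguments": {
  "rows": [
    [[4.9,-3.5,0,0,0,0],[4.9,-3.5,0,0,0,0],[4.9,-3.5,0,0,0,0],[4.9,-3.5,0,0,0,0],[4.9,-3.5,0,0,0,0]]
  ]
}}

```text
clock: 1.55
position: [0.5665, -0.3429, 0.2784]
tool_rot: [3.142, 0.0, -0.052]
force: [-0.0, -0.9, 0.2]
grip_width: 0.0427
```

>>> {"name": "servo_tool", "arguments": {
  "rows": [
    [[4.9,-3.5,0,0,0,0],[4.9,-3.5,1,0,0,0],[0,0,0,0,0,0]]
  ]
}}

```text
clock: 1.92
position: [0.6694, -0.2742, 0.266]
tool_rot: [-3.139, 0.002, -0.045]
force: [-1.0, 0.4, -0.2]
grip_width: 0.0426
```

>>> {"name": "servo_tool", "arguments": {
  "rows": [
    [[0,0,4.9,0,0,0],[0,0,4.9,0,0,0],[0,0,4.9,0,0,0],[0,0,0,0,0,0]]
  ]
}}

```text
clock: 2.42
position: [0.6642, -0.279, 0.1182]
tool_rot: [-3.14, 0.006, -0.052]
force: [0.2, 0.4, 0.6]
grip_width: 0.0427
```

```bash
python3 - <<'E'
from h import *
for n in("scene","top"):
    f=bot.grab_frame(n); cv2.imwrite(f"pics/{n}1.png",f["image"][:,:,::-1])
a=cv2.imread("pics/scene1.png")[90:260,130:330];b=cv2.imread("pics/top1.png")[90:260,330:530]
cv2.imwrite("pics/m1.png",cv2.resize(np.hstack([a,b]),None,fx=2,fy=2))
E
```

```text
(no output)
```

View pics/m1.png

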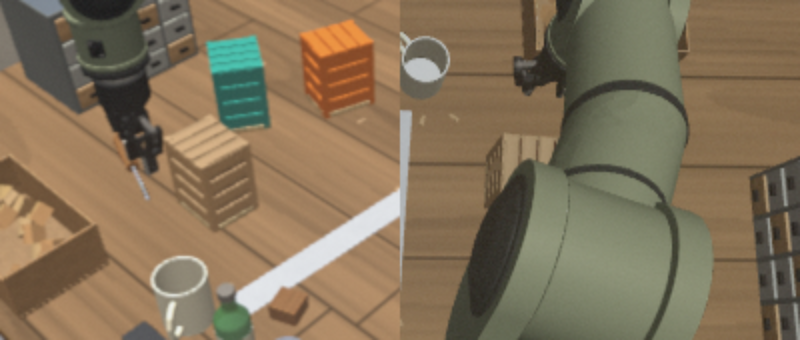

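The gripper is behind the right crate, with its fingers below the top edge. Next is a slow approach to contact.

>>> {"name": "servo_tool", "arguments": {
  "rows": [
    [[-2,0,0,0,0,0],[-2,0,0,0,0,0],[-1,0,0,0,0,0],[-0.7,0,0,0,0,0],[-0.7,0,-0.3,0,0,0]]
  ]
}}

```text
clock: 3.15
position: [0.6029, -0.2757, 0.1249]
tool_rot: [3.142, -0.001, -0.051]
force: [0.6, -0.3, -0.2]
grip_width: 0.0426
```

>>> {"name": "servo_tool", "arguments": {
  "rows": [
    [[-0.8,0,0,0,0,0],[-1,0,-0.6,0,0,0],[-1,0,-0.6,0,0,0],[-1,0,-0.5,0,0,0]]
  ]
}}

```text
clock: 3.65
position: [0.5643, -0.2738, 0.142]
tool_rot: [3.141, -0.0, -0.051]
force: [-0.0, -0.4, 0.4]
grip_width: 0.0423
```

```bash
cat > look.py <<'E'
import sys
from h import *
n=sys.argv[1]
for k in("scene","wrist"):
    f=bot.grab_frame(k); cv2.imwrite(f"pics/{k}{n}.png",f["image"][:,:,::-1])
a=cv2.imread(f"pics/scene{n}.png");b=cv2.imread(f"pics/wrist{n}.png")
x,y=int(sys.argv[2]),int(sys.argv[3])
cv2.imwrite(f"pics/m{n}.png",np.hstack([cv2.resize(a[y:y+200,x:x+200],(400,400)),cv2.resize(b,None,fx=.62,fy=1)[:400]]))
print(bot.observe()["force"])
E
python3 look.py 2 130 60
```

```text
[0.63103379 0.08753645 0.03133973]
```

View pics/m2.png

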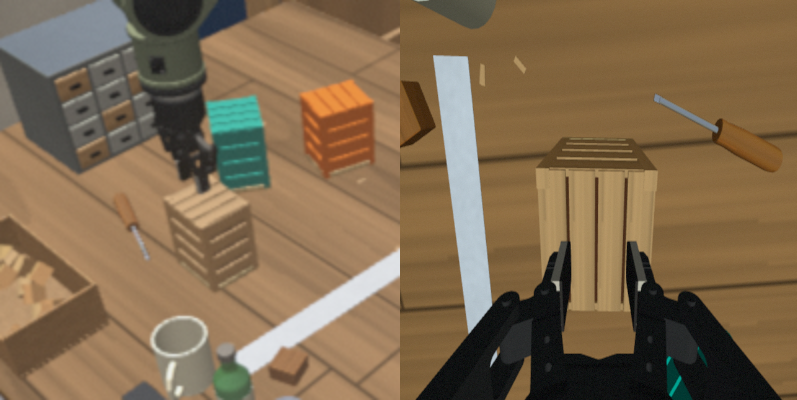

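The fingers rose too early and now hover just over the crate's top. The crate is still upright. I'll back out, go lower and make contact before rising.

>>> {"name": "servo_tool", "arguments": {
  "rows": [
    [[0,0,-1.5,0,0,0],[3,0,0,0,0,0],[4,0,0,0,0,0],[0,0,2.5,0,0,0],[0,0,2.2,0,0,0]]
  ]
}}

```text
clock: 4.38
position: [0.6355, -0.2771, 0.1092]
tool_rot: [-3.142, -0.0, -0.051]
force: [0.4, -0.6, -0.9]
grip_width: 0.0427
```

>>> {"name": "servo_tool", "arguments": {
  "rows": [
    [[-1.5,0,0.5,0,0,0],[-1.5,0,0,0,0,0],[-1,0,0,0,0,0],[-0.5,0,0,0,0,0],[-0.5,0,0,0,0,0]]
  ]
}}

```text
clock: 5.0
position: [0.5939, -0.275, 0.111]
tool_rot: [3.139, -0.019, -0.05]
force: [27.5, 2.9, 47.5]
grip_width: 0.0426
```

```bash
python3 look.py 3 130 60
```

```text
[24.0589148   2.45151621 40.20949963]
```

View pics/m3.png

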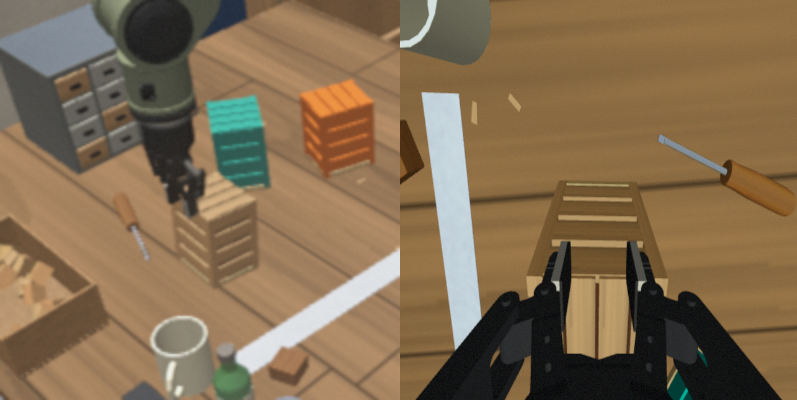

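>>> {"name": "servo_tool", "arguments": {
  "rows": [
    [[-0.3,0,-0.6,0,0,0],[-0.5,0,-0.5,0,0,0]]
  ]
}}

```text
clock: 5.35
position: [0.5803, -0.2742, 0.1185]
tool_rot: [3.141, -0.007, -0.05]
force: [4.8, 1.9, 8.3]
grip_width: 0.0427
```

>>> {"name": "servo_tool", "arguments": {
  "rows": [
    [[-0.8,0,-0.5,0,0,0],[-0.8,0,-0.4,0,0,0],[-0.8,0,-0.4,0,0,0]]
  ]
}}

```text
clock: 5.72
position: [0.5524, -0.2731, 0.1287]
tool_rot: [3.142, 0.0, -0.051]
force: [0.8, -0.1, -0.1]
grip_width: 0.0425
```

```bash
python3 look.py 4 130 60
```

```text
[ 1.2219827  -0.18693596  1.1282615 ]
```

View pics/m4.png

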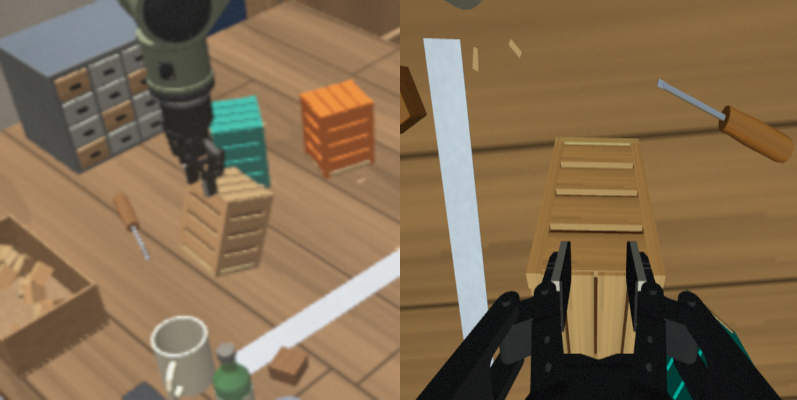

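It is now tipping properly, about 17° over in the scene view, with its far bottom edge lifted. I'll continue.

>>> {"name": "servo_tool", "arguments": {
  "rows": [
    [[-0.9,0,-0.4,0,0,0],[-0.9,0,-0.4,0,0,0],[-0.9,0,-0.3,0,0,0],[-0.9,0,-0.2,0,0,0]]
  ]
}}

```text
clock: 6.32
position: [0.5162, -0.2714, 0.1417]
tool_rot: [3.141, -0.0, -0.051]
force: [-0.3, -0.1, 0.0]
grip_width: 0.043
```

>>> {"name": "servo_tool", "arguments": {
  "rows": [
    [[-0.7,0,-0.1,0,0,0],[-0.5,0,0,0,0,0],[-0.4,0,0,0,0,0]]
  ]
}}

```text
clock: 6.7
position: [0.5006, -0.2705, 0.1423]
tool_rot: [-3.142, 0.0, -0.051]
force: [-0.3, -1.3, 0.5]
grip_width: 0.0429
```

```bash
python3 look.py 5 130 60
```

```text
[-0.01069449  0.98255638 -0.1671293 ]
```

View pics/m5.png

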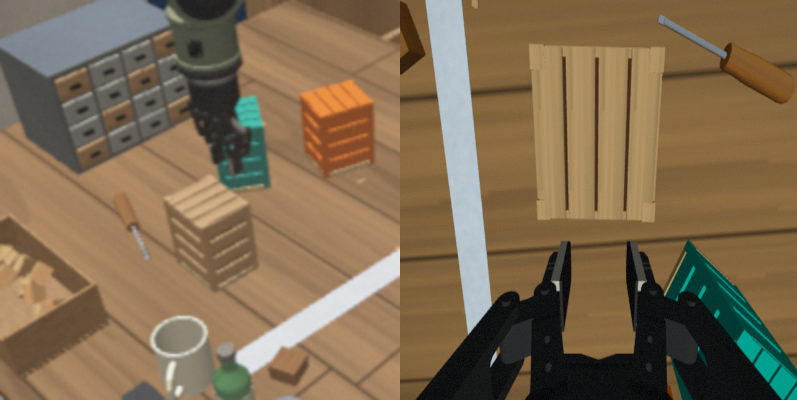

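It slipped back upright: half-open fingertips sit about 15 mm above the TCP, so they rode over the edge. I'll shut the fingers, re-measure the crate from the wrist camera and retry lower.

```bash
cat >> h.py <<'E'
from scipy.spatial.transform import Rotation as Ro
def wristcam():
    s=bot.observe(); f=bot.grab_frame("wrist")
    T=np.eye(4);T[:3,:3]=Ro.from_euler('xyz',s["tool_rot"]).as_matrix();T[:3,3]=s["position"]
    C=np.linalg.inv(T@f["mount"]); f["R"]=C[:3,:3]; f["t"]=C[:3,3]; return f
E
python3 - <<'E'
from h import *
f=wristcam()
W=np.array([ray(f,p,.14) for p in [(213,45),(424,47),(411,221),(226,221)]]);print(W.round(3),W.mean(0))
E
```

```text
[[ 0.602 -0.223  0.14 ]
 [ 0.595 -0.328  0.14 ]
 [ 0.502 -0.324  0.14 ]
 [ 0.507 -0.216  0.14 ]] [ 0.55154375 -0.2727602   0.14      ]
```

>>> {"name": "servo_tool", "arguments": {
  "rows": [
    [[0,0,-4.5,0,0,0],[5,0,0,0,0,0],[5,0,0,0,0,0],[4,0,0,0,0,0],[0,0,2.8,0,0,0]]
  ],
  "grip": -1
}}

```text
clock: 7.48
position: [0.6442, -0.2769, 0.1597]
tool_rot: [3.141, -0.003, -0.05]
force: [0.1, 0.5, -1.0]
grip_width: -0.0003
```

>>> {"name": "servo_tool", "arguments": {
  "rows": [
    [[0,0,4.2,0,0,0],[0,0,0,0,0,0],[-1.2,0,0,0,0,0],[-1.2,0,0,0,0,0]]
  ]
}}

```text
clock: 7.98
position: [0.6165, -0.2769, 0.1192]
tool_rot: [3.141, -0.002, -0.052]
force: [-0.3, 0.2, 0.4]
grip_width: 0.0001
```

>>> {"name": "servo_tool", "arguments": {
  "rows": [
    [[-0.6,0,0,0,0,0],[-0.5,0,-0.2,0,0,0],[-0.5,0,-0.3,0,0,0],[-0.5,0,-0.3,0,0,0]]
  ]
}}

```text
clock: 8.48
position: [0.5956, -0.2753, 0.1257]
tool_rot: [3.142, -0.0, -0.051]
force: [0.1, -0.9, 0.3]
grip_width: -0.0001
```

```bash
python3 look.py 6 130 60
```

```text
[-0.05559983  0.03608581  0.8985007 ]
```

View pics/m6.png

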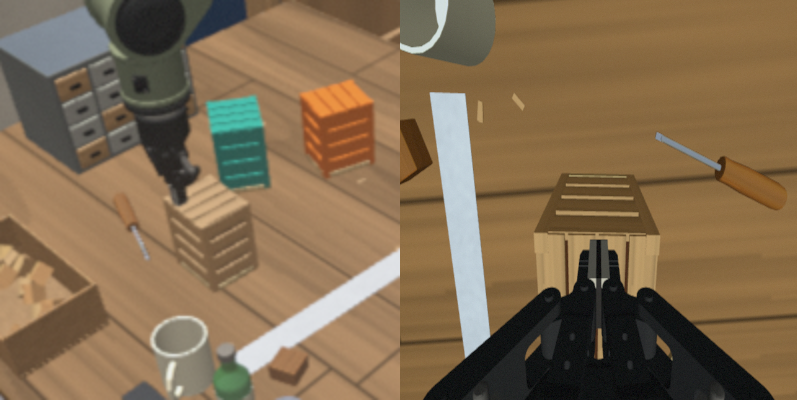

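```bash
python3 - <<'E'
from h import *
f=wristcam(); s=bot.observe(); p=s["position"]
print(proj(f,p), [proj(f,[p[0],p[1],z]).round(0) for z in (.126,.14,.15,.16)])
g=bot.grab_frame("scene"); print([proj(g,[p[0],p[1],z]).round(0).tolist() for z in (.126,.14,.15,.16)])
cv2.imwrite("pics/w7.png",cv2.resize(f["image"][180:340,230:420,::-1],None,fx=4,fy=3.7,interpolation=2))
cv2.imwrite("pics/s7.png",cv2.resize(g["image"][110:210,180:290,::-1],None,fx=6,fy=6,interpolation=2))
E
```

```text
[319.20284162 228.36992972] [array([319., 229.]), array([319., 239.]), array([319., 247.]), array([319., 256.])]
[[222.0, 170.0], [221.0, 166.0], [220.0, 164.0], [220.0, 161.0]]
```

View pics/w7.png

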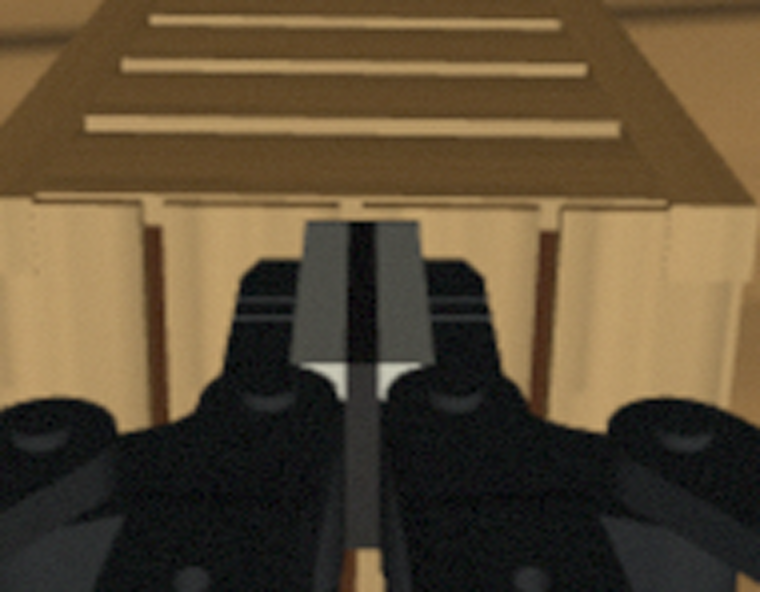

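View pics/s7.png

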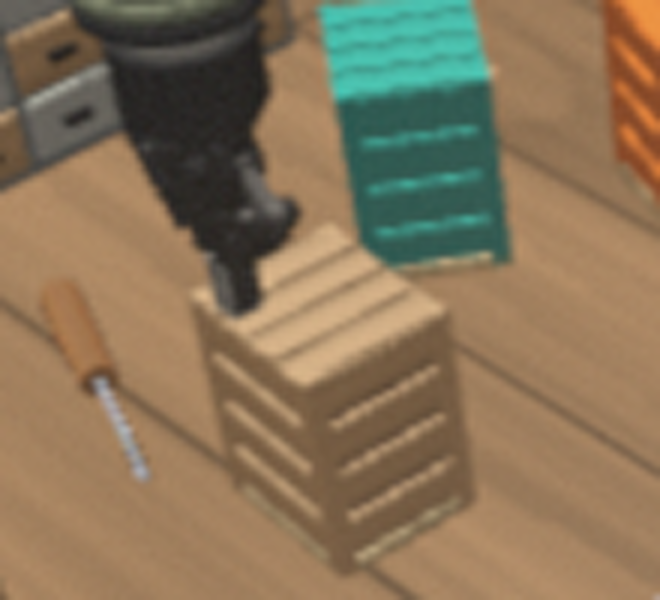

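The wrist and scene views show the fingertips on top of the crate, at real height about 0.15 when the TCP reads 0.126. The physical tip is therefore about 20 mm above the reported TCP. I'll retry 2–3 cm lower.

>>> {"name": "servo_tool", "arguments": {
  "rows": [
    [[0,0,-3,0,0,0],[4,0,0,0,0,0],[0,0,3,0,0,0],[0,0,2.8,0,0,0],[-0.6,0,0,0,0,0]]
  ]
}}

```text
clock: 9.3
position: [0.6286, -0.2764, 0.0952]
tool_rot: [-3.14, 0.003, -0.051]
force: [-0.2, 0.6, 0.0]
grip_width: -0.0001
```

>>> {"name": "servo_tool", "arguments": {
  "rows": [
    [[-0.6,0,0,0,0,0],[-0.6,0,0,0,0,0],[-0.3,0,0,0,0,0]]
  ]
}}

```text
clock: 9.68
position: [0.6146, -0.2766, 0.0984]
tool_rot: [3.141, -0.001, -0.052]
force: [0.8, -0.2, -0.1]
grip_width: -0.0002
```

```bash
python3 look.py 8 130 60
```

```text
[ 0.2615634  -0.68624452 -0.35769521]
```

View pics/m8.png

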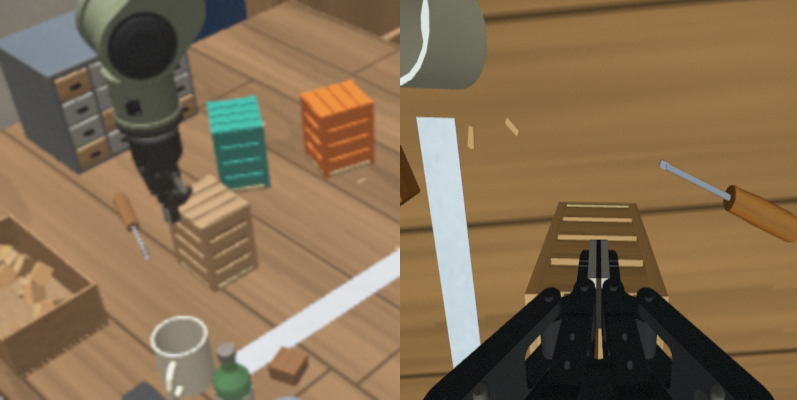

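>>> {"name": "servo_tool", "arguments": {
  "rows": [
    [[-0.6,0,0,0,0,0],[-0.6,0,0,0,0,0],[-0.7,0,-0.3,0,0,0]]
  ]
}}

```text
clock: 10.15
position: [0.5969, -0.2753, 0.1012]
tool_rot: [3.141, -0.003, -0.051]
force: [6.1, 0.1, 6.8]
grip_width: 0.0
```

>>> {"name": "servo_tool", "arguments": {
  "rows": [
    [[-0.7,0,-0.4,0,0,0],[-0.7,0,-0.4,0,0,0],[-0.7,0,-0.4,0,0,0]]
  ]
}}

```text
clock: 10.52
position: [0.5742, -0.2742, 0.1125]
tool_rot: [-3.141, 0.0, -0.051]
force: [1.8, 1.2, -0.4]
grip_width: -0.0001
```

```bash
python3 look.py 9 130 60
```

```text
[1.14736929 0.2934357  1.18415598]
```

View pics/m9.png

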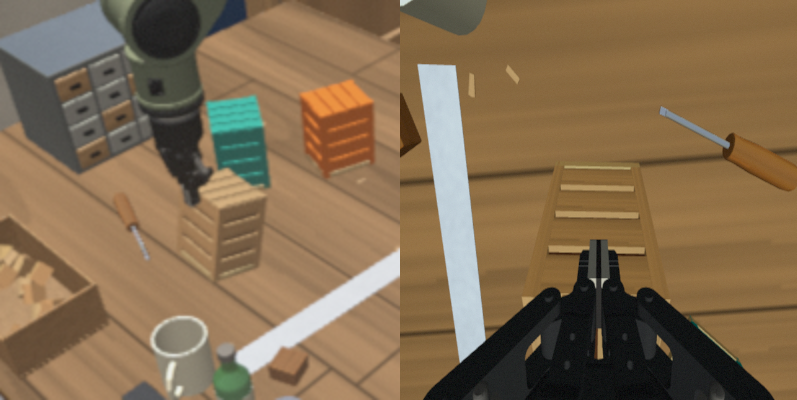

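>>> {"name": "servo_tool", "arguments": {
  "rows": [
    [[-0.9,0,-0.4,0,0,0],[-0.9,0,-0.4,0,0,0],[-0.9,0,-0.3,0,0,0],[-0.9,0,-0.3,0,0,0]]
  ]
}}

```text
clock: 11.12
position: [0.5381, -0.2725, 0.1266]
tool_rot: [3.142, 0.0, -0.051]
force: [0.3, -0.2, -0.3]
grip_width: -0.0002
```

>>> {"name": "servo_tool", "arguments": {
  "rows": [
    [[-0.8,0,-0.2,0,0,0],[-0.8,0,-0.1,0,0,0],[-0.7,0,0,0,0,0]]
  ]
}}

```text
clock: 11.5
position: [0.5153, -0.2712, 0.1294]
tool_rot: [-3.142, 0.0, -0.051]
force: [-0.3, -0.2, 0.9]
grip_width: -0.0002
```

```bash
python3 look.py 10 130 60
```

```text
[-0.92351714 -0.23959349  0.4799493 ]
```

View pics/m10.png

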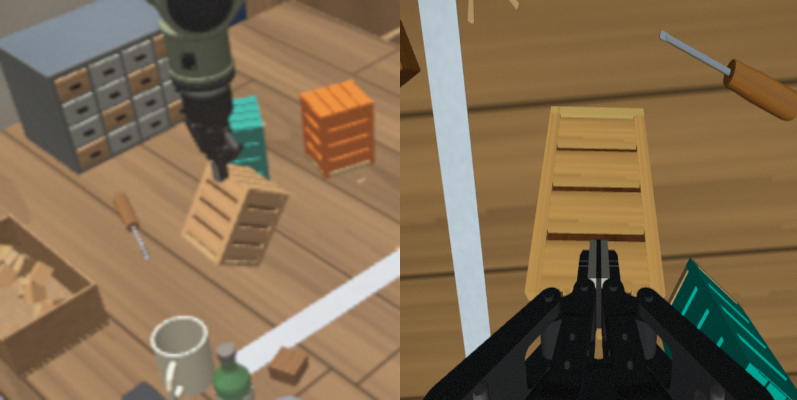

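Tipped about 30°, close to the balance point. I'll push gently past it.

>>> {"name": "servo_tool", "arguments": {
  "rows": [
    [[-0.6,0,0,0,0,0],[-0.6,0,0,0,0,0],[-0.6,0,0,0,0,0],[-0.5,0,0,0,0,0]]
  ]
}}

```text
clock: 12.1
position: [0.4925, -0.2701, 0.1294]
tool_rot: [3.142, 0.0, -0.052]
force: [0.1, 0.2, -0.7]
grip_width: 0.0001
```

>>> {"name": "servo_tool", "arguments": {
  "rows": [
    [[0,0,0,0,0,0],[0,0,0,0,0,0],[0,0,-3,0,0,0]]
  ]
}}

```text
clock: 12.48
position: [0.4921, -0.2695, 0.1582]
tool_rot: [-3.14, 0.003, -0.051]
force: [-0.0, -0.2, 0.9]
grip_width: -0.0001
```

```bash
python3 look.py 11 130 60
```

```text
[ 0.61326158 -0.59665528 -0.81121425]
```

View pics/m11.png

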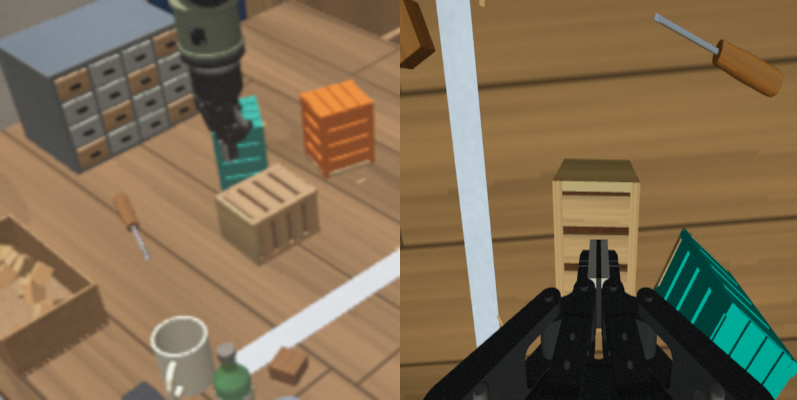

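```bash
python3 - <<'E'
import cv2
a=cv2.imread("pics/scene11.png")[135:200,230:300]
cv2.imwrite("pics/z11.png",cv2.resize(a,None,fx=8,fy=8,interpolation=2))
E
```

```text
(no output)
```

View pics/z11.png

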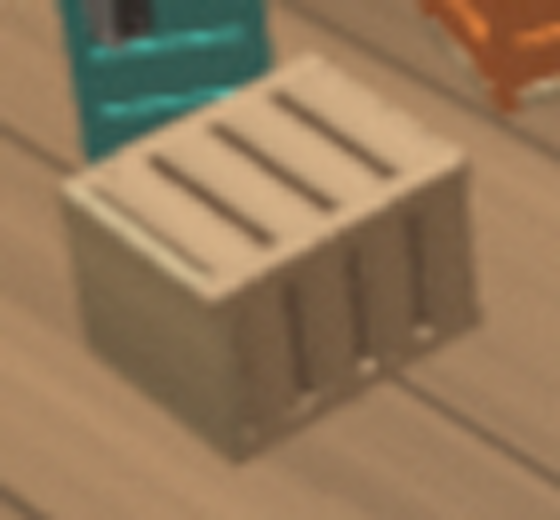

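The right crate lies on its near side and its underside, the lower-left face in the zoom, is bare. So the left crate should be the stamped one. I'll tip it too and check.

>>> {"name": "servo_tool", "arguments": {
  "rows": [
    [[0,0,-3,0,0,6.6],[0,0,-3,0,0,0],[0.57,-5.24,0,0,0,0],[0.57,-5.24,0,0,0,0],[0.57,-5.24,0,0,0,0]]
  ]
}}

```text
clock: 13.2
position: [0.5362, -0.1163, 0.2193]
tool_rot: [-3.142, -0.0, -0.167]
force: [0.8, -0.4, 0.4]
grip_width: -0.0
```

>>> {"name": "servo_tool", "arguments": {
  "rows": [
    [[0.57,-5.24,0,0,0,0],[0.57,-5.24,0,0,0,0],[0.57,-5.24,0,0,0,0],[0.57,-5.24,0,0,0,0],[0.57,-5.24,0,0,0,0]]
  ]
}}

```text
clock: 13.82
position: [0.6078, 0.1375, 0.2191]
tool_rot: [-3.142, -0.0, -0.167]
force: [0.6, -0.3, 0.2]
grip_width: -0.0004
```

>>> {"name": "servo_tool", "arguments": {
  "rows": [
    [[0.57,-5.24,0,0,0,0],[0.57,-5.24,0,0,0,0],[0,0,0,0,0,0]]
  ]
}}

```text
clock: 14.2
position: [0.6353, 0.2422, 0.2181]
tool_rot: [-3.14, 0.002, -0.161]
force: [-0.2, 0.4, -0.6]
grip_width: -0.0002
```

```bash
python3 - <<'E'
from h import *
f=wristcam(); cv2.imwrite("pics/w12.png",f["image"][:,:,::-1]); print(bot.observe()["position"])
f=bot.grab_frame("top"); cv2.imwrite("pics/t12.png",f["image"][:,:,::-1])
E
```

```text
[0.63555593 0.23924215 0.21831417]
```

View pics/w12.png

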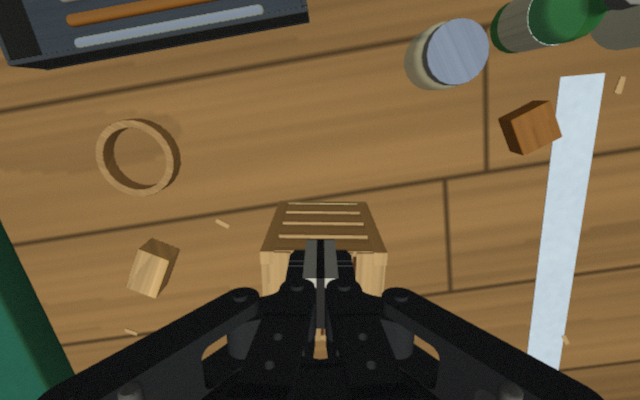

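View pics/t12.png

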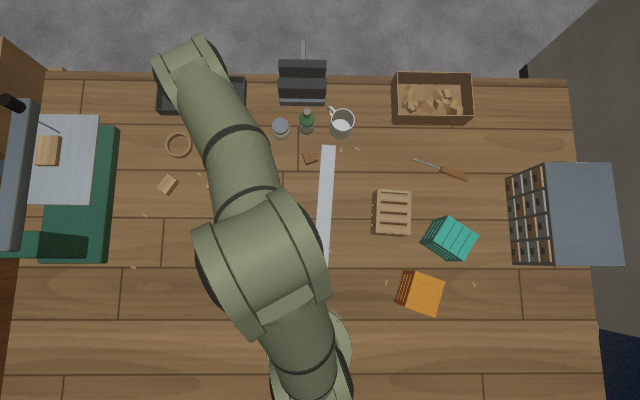

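```bash
python3 - <<'E'
from h import *
f=wristcam()
print(ray(f,(261,251),.14),ray(f,(386,252),.14))
E
```

```text
[0.59082887 0.29600714 0.14      ] [0.57198013 0.18987227 0.14      ]
```

>>> {"name": "servo_tool", "arguments": {
  "rows": [
    [[0,0.5,4,0,0,0],[0,0,4,0,0,0],[0,0,4.1,0,0,0],[-1.5,0,0,0,0,0],[-1.5,0,0,0,0,0]]
  ]
}}

```text
clock: 14.98
position: [0.6053, 0.2355, 0.098]
tool_rot: [3.141, 0.0, -0.169]
force: [-0.3, -0.7, 0.2]
grip_width: 0.0001
```

>>> {"name": "servo_tool", "arguments": {
  "rows": [
    [[-0.7,0,0,0,0,0],[-0.6,0,0,0,0,0],[-0.6,0,0,0,0,0],[-0.6,0,-0.2,0,0,0],[-0.6,0,-0.4,0,0,0]]
  ]
}}

```text
clock: 15.6
position: [0.576, 0.2422, 0.1051]
tool_rot: [-3.141, -0.002, -0.167]
force: [2.9, -0.1, 2.6]
grip_width: 0.0
```

```bash
python3 look.py 13 270 150
```

```text
[ 5.30121538 -1.76262938  4.41615179]
```

View pics/m13.png

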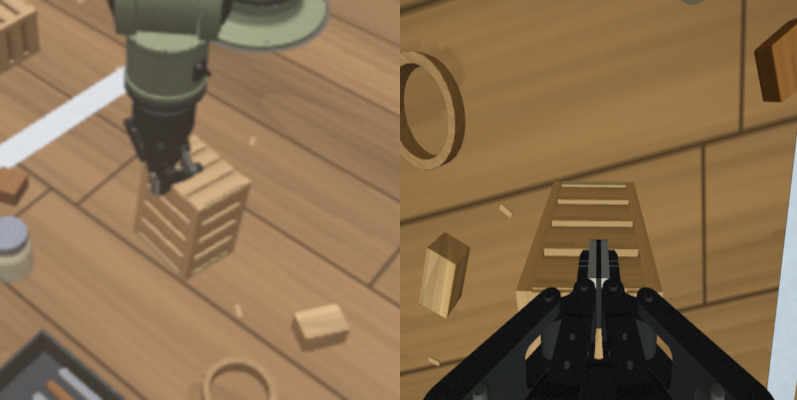

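The left crate is in contact and beginning to tip. I'll continue along the arc.

>>> {"name": "servo_tool", "arguments": {
  "rows": [
    [[-0.8,0,-0.4,0,0,0],[-0.9,0,-0.4,0,0,0],[-0.9,0,-0.4,0,0,0],[-0.9,0,-0.4,0,0,0],[-0.9,0,-0.3,0,0,0]]
  ]
}}

```text
clock: 16.32
position: [0.5308, 0.2497, 0.1233]
tool_rot: [3.141, 0.001, -0.167]
force: [1.0, -0.3, -0.9]
grip_width: -0.0004
```

>>> {"name": "servo_tool", "arguments": {
  "rows": [
    [[-0.8,0,-0.2,0,0,0],[-0.8,0,-0.1,0,0,0],[-0.7,0,0,0,0,0],[-0.6,0,0,0,0,0]]
  ]
}}

```text
clock: 16.82
position: [0.5025, 0.2546, 0.1263]
tool_rot: [3.142, 0.0, -0.167]
force: [-0.6, 0.5, 1.1]
grip_width: -0.0001
```

```bash
python3 look.py 14 270 150
```

```text
[-2.85560997e-02  8.77777442e-01 -7.48607891e-04]
```

View pics/m14.png

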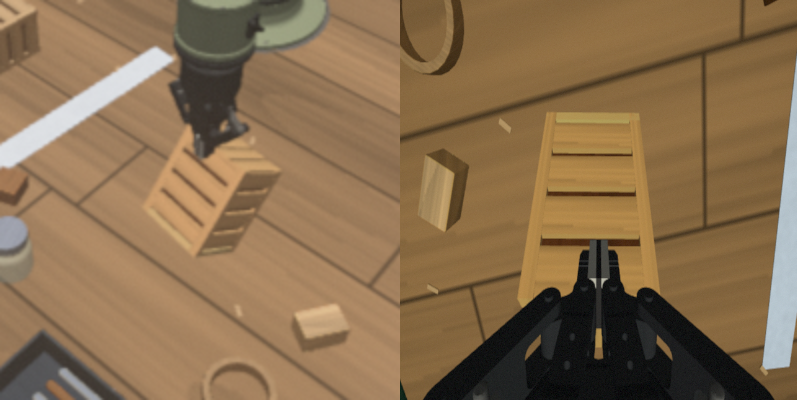

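>>> {"name": "servo_tool", "arguments": {
  "rows": [
    [[-0.6,0,0,0,0,0],[-0.6,0,0,0,0,0],[-0.6,0,0,0,0,0],[-0.5,0,0,0,0,0]]
  ]
}}

```text
clock: 17.42
position: [0.4799, 0.2584, 0.1264]
tool_rot: [-3.142, 0.0, -0.166]
force: [0.6, 0.9, -0.4]
grip_width: 0.0001
```

>>> {"name": "servo_tool", "arguments": {
  "rows": [
    [[0,0,0,0,0,0],[0,0,0,0,0,0],[0,0,-3,0,0,0]]
  ]
}}

```text
clock: 17.8
position: [0.4795, 0.2576, 0.1553]
tool_rot: [3.139, 0.003, -0.167]
force: [0.9, 0.8, -0.2]
grip_width: 0.0
```

```bash
python3 look.py 15 270 150
```

```text
[ 0.42491714 -0.80475301  0.0768748 ]
```

View pics/m15.png

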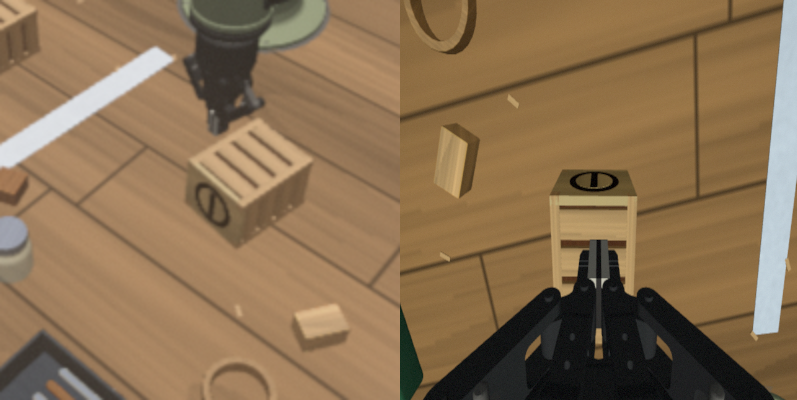

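The left crate is stamped: a ring with a bar shows at crop (212,205) on the face pointing away from the robot. It lies tipped. Next I check joint room for a 90° turn.

```bash
python3 - <<'E'
from h import *
s=bot.observe(); print(s["qpos"].round(3),s["tool_rot"])
f=wristcam(); cv2.imwrite("pics/w16.png",f["image"][:,:,::-1])
g=bot.grab_frame("scene")
# underside face visible corners top edge at z=.094
for p in [(243,196),(382,196)]: print(ray(f,p,.094))
E
```

```text
[-0.459  0.449 -0.191  1.845  0.11   0.855 -2.441] [-3.13924839e+00 -2.69765363e-03 -1.66968012e-01]
[0.49163611 0.31731988 0.094     ]
[0.47379842 0.21147845 0.094     ]
```

>>> {"name": "servo_tool", "arguments": {
  "rows": [
    [[0,0,-5,0,0,0],[-2.3,-4.4,0,0,0,0],[-2.3,-4.4,0,0,0,0],[-2.3,-4.8,0,0,0,0],[0,0,0,0,0,-10]]
  ],
  "grip": 0
}}

```text
clock: 18.62
position: [0.4378, 0.3885, 0.2042]
tool_rot: [3.14, 0.004, 0.019]
force: [0.9, -0.9, -1.2]
grip_width: 0.0426
```

>>> {"name": "servo_tool", "arguments": {
  "rows": [
    [[0,0,0,0,0,-10],[0,0,0,0,0,-10],[0,0,0,0,0,-10],[0,0,0,0,0,-10],[0,0,0,0,0,-10]]
  ]
}}

```text
clock: 19.25
position: [0.4415, 0.383, 0.2046]
tool_rot: [-3.14, 0.004, 0.885]
force: [-0.0, 0.3, -0.1]
grip_width: 0.0426
```

>>> {"name": "servo_tool", "arguments": {
  "rows": [
    [[0,0,0,0,0,-10],[0,0,0,0,0,-10],[0,0,0,0,0,-10],[0,0,0,0,0,0]]
  ]
}}

```text
clock: 19.75
position: [0.4416, 0.3829, 0.2047]
tool_rot: [-3.138, 0.002, 1.402]
force: [0.3, -0.4, 0.7]
grip_width: 0.0428
```

```bash
python3 - <<'E'
from h import *
s=bot.observe(); print(s["qpos"].round(3),s["position"],s["tool_rot"])
f=wristcam(); cv2.imwrite("pics/w17.png",f["image"][:,:,::-1])
f=bot.grab_frame("top"); cv2.imwrite("pics/t17.png",f["image"][:,:,::-1])
E
```

```text
[-0.621  0.463 -0.271  1.69   0.139  1.012 -1.108] [0.4415849  0.38292978 0.20469387] [-3.13817700e+00  2.02441966e-03  1.40202368e+00]
```

View pics/w17.png

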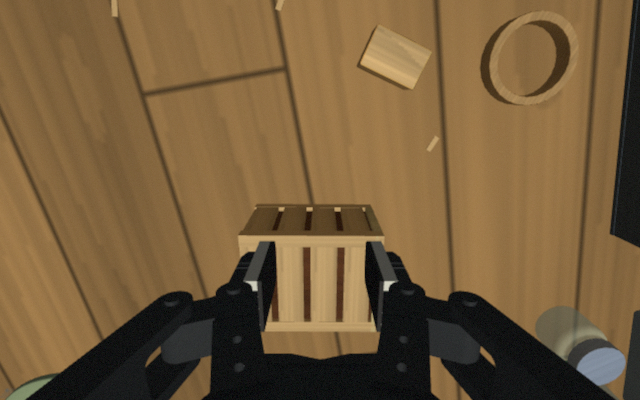

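View pics/t17.png

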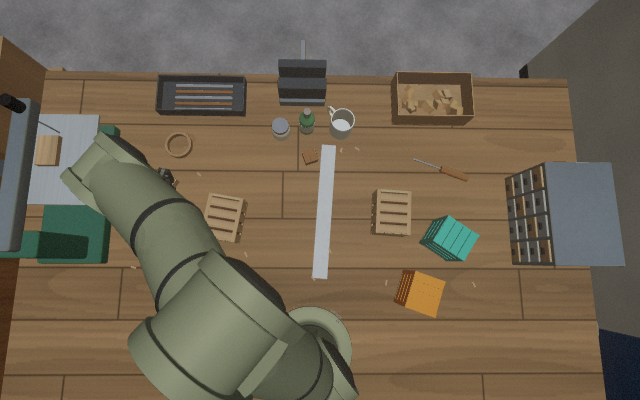

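```bash
python3 - <<'E'
from h import *
f=wristcam()
P=[ray(f,p,.094) for p in [(240,237),(384,236),(376,331),(265,331)]]
print(np.array(P).round(3), np.mean(P,0))
t=bot.grab_frame("top")
# L corners in top view top face z=.094
a=t["image"][180:260,190:260,::-1]; cv2.imwrite("pics/t18.png",cv2.resize(a,None,fx=8,fy=7,interpolation=2))
E
```

```text
[[0.356 0.341 0.094]
 [0.492 0.318 0.094]
 [0.471 0.211 0.094]
 [0.355 0.231 0.094]] [0.4184469  0.27538431 0.094     ]
```

View pics/t18.png

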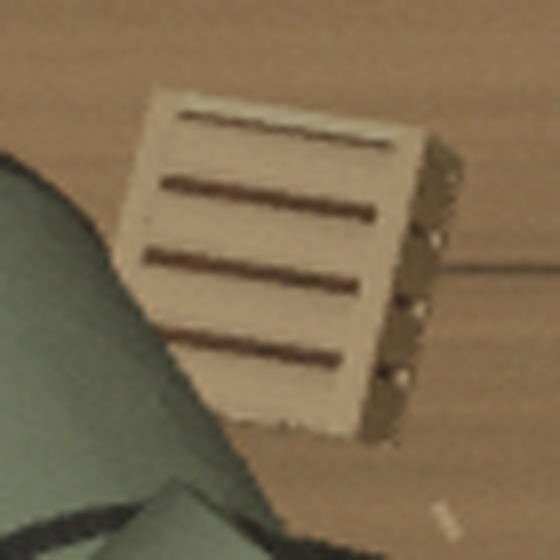

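>>> {"name": "servo_tool", "arguments": {
  "rows": [
    [[1,-0.8,5,0,0,0],[0,0,5,0,0,0],[0,0,5,0,0,0],[0,0,0,0,-10,0],[0.4,0,2.4,0,0,0]]
  ]
}}

```text
clock: 20.58
position: [0.4341, 0.397, 0.031]
tool_rot: [-3.14, 0.178, 1.405]
force: [0.2, 0.7, 0.2]
grip_width: 0.0428
```

>>> {"name": "servo_tool", "arguments": {
  "rows": [
    [[-1,0,0.2,0,0,0],[-1,0,0.2,0,0,0],[-1,0,0.2,0,0,0]]
  ]
}}

```text
clock: 20.95
position: [0.4303, 0.363, 0.0316]
tool_rot: [-3.14, 0.175, 1.402]
force: [-0.1, 0.4, -0.2]
grip_width: 0.0425
```

```bash
python3 look.py 19 270 100
```

```text
[ 1.06238706 -0.35358484 -0.35012018]
```

View pics/m19.png

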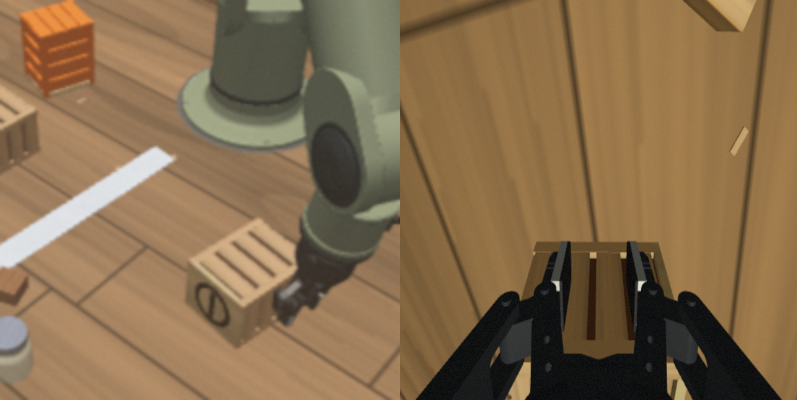

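>>> {"name": "servo_tool", "arguments": {
  "rows": [
    [[-0.7,0,0.5,0,0,0],[-0.7,0,0.2,0,0,0],[-0.7,0,0.1,0,0,0]]
  ]
}}

```text
clock: 21.42
position: [0.426, 0.3417, 0.0262]
tool_rot: [-3.139, 0.176, 1.404]
force: [0.4, -0.8, -0.4]
grip_width: 0.0425
```

>>> {"name": "servo_tool", "arguments": {
  "rows": [
    [[-0.5,0,0.1,0,0,0],[-0.5,0,0.1,0,0,0],[-0.5,0,0.1,0,0,0]]
  ]
}}

```text
clock: 21.8
position: [0.4238, 0.3285, 0.0263]
tool_rot: [-3.14, 0.173, 1.404]
force: [1.5, 6.4, 0.6]
grip_width: 0.043
```

```bash
python3 look.py 20 270 100
```

```text
[0.63728431 2.57641799 0.227303  ]
```

View pics/m20.png

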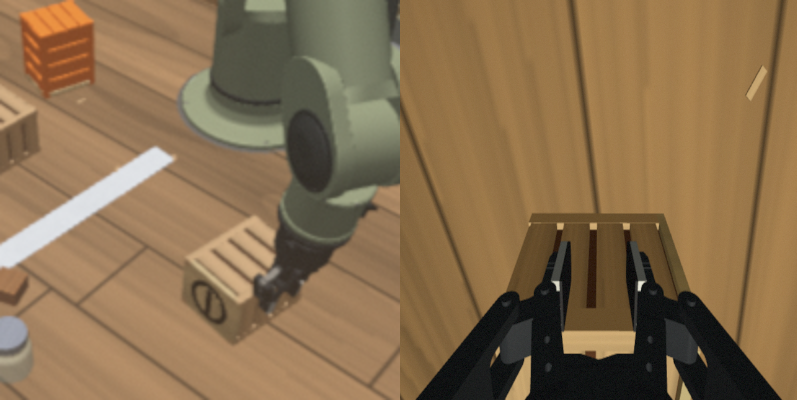

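>>> {"name": "servo_tool", "arguments": {
  "rows": [
    [[-1,0.1,0.18,0,0,0],[-1.46,0.25,0.26,0,0,0],[-1.46,0.25,0.26,0,0,0],[-1.46,0.25,0.26,0,0,0],[-1,0.17,0.17,0,0,0]]
  ]
}}

```text
clock: 22.52
position: [0.4231, 0.2623, 0.0263]
tool_rot: [-3.14, 0.174, 1.404]
force: [-0.3, 6.0, 0.4]
grip_width: 0.0429
```

```bash
python3 look.py 21 270 100
```

```text
[0.14901889 0.51123075 0.78491981]
```

View pics/m21.png

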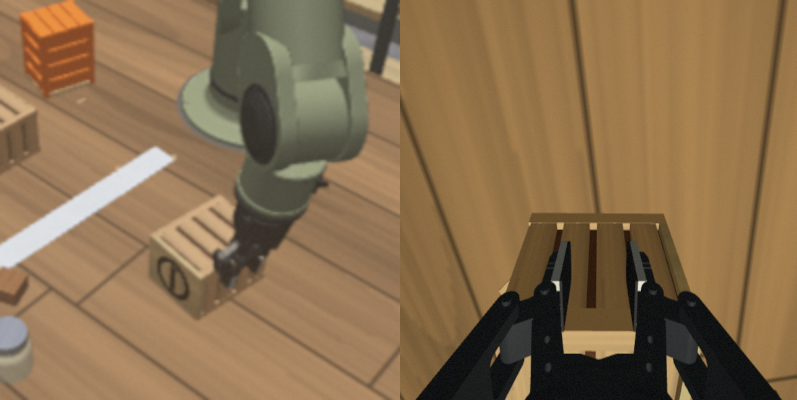

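The crate slides flat, locked to the fingers: its lower edge stays at row 214 in the wrist view. Now I'll compute the remaining distance.

```bash
python3 - <<'E'
from h import *
f=wristcam(); p=bot.observe()["position"]
a,b=ray(f,(210,215),0),ray(f,(427,215),0); print(a,b,np.linalg.norm(a-b))
u=(b-a)/np.linalg.norm(b-a); n=np.array([u[1],-u[0],0]) ; n*=-np.sign(n[1])
c=(a+b)/2+n*.055; print("centre",c,"tcp",p)
yl=-.0615+(.678-c[0])*(.0275/.454); print("line y",yl,"to go",c[1]-yl)
E
```

```text
[0.34959675 0.26704673 0.        ] [0.49135299 0.24307972 0.        ] 0.14376804045289063
centre [0.41130604 0.20083286 0.        ] tcp [0.42285842 0.26134998 0.02615821]
line y -0.04534562992772123 to go 0.24617849146446907
```

>>> {"name": "servo_tool", "arguments": {
  "rows": [
    [[-1,0.17,0.18,0,0,0],[-1.46,0.25,0.26,0,0,0],[-1.46,0.25,0.26,0,0,0],[-1.46,0.25,0.26,0,0,0],[-1.46,0.25,0.26,0,0,0]]
  ]
}}

```text
clock: 23.3
position: [0.423, 0.1922, 0.0261]
tool_rot: [-3.14, 0.174, 1.405]
force: [0.3, 7.9, 2.6]
grip_width: 0.0425
```

>>> {"name": "servo_tool", "arguments": {
  "rows": [
    [[-1.46,0.25,0.26,0,0,0],[-1.46,0.25,0.26,0,0,0],[-1.46,0.25,0.26,0,0,0],[-1.46,0.25,0.26,0,0,0],[-1.46,0.25,0.26,0,0,0]]
  ]
}}

```text
clock: 23.92
position: [0.4233, 0.1171, 0.026]
tool_rot: [-3.14, 0.174, 1.405]
force: [0.2, 8.0, 2.9]
grip_width: 0.0427
```

```bash
python3 look.py 22 220 60
```

```text
[ 0.27695408 -0.00515042 -0.01195221]
```

View pics/m22.png

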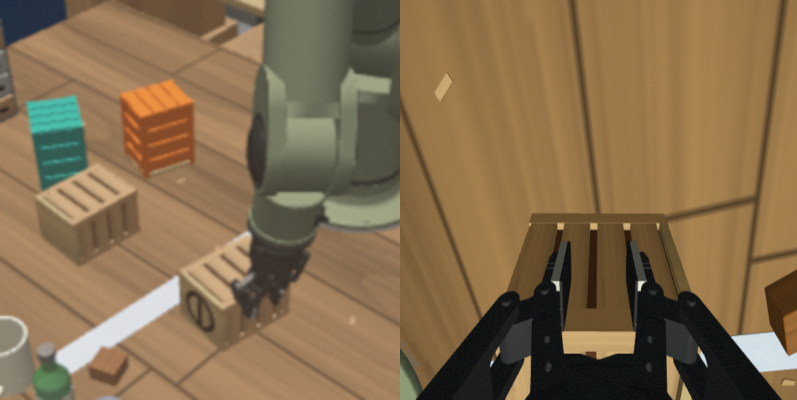

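>>> {"name": "servo_tool", "arguments": {
  "rows": [
    [[-1.2,0.2,0.21,0,0,0],[-1.46,0.25,0.26,0,0,0],[-1.46,0.25,0.26,0,0,0],[-1.46,0.25,0.26,0,0,0],[-1.2,0.2,0.21,0,0,0]]
  ]
}}

```text
clock: 24.65
position: [0.423, 0.0471, 0.0259]
tool_rot: [-3.14, 0.174, 1.405]
force: [-0.6, 8.6, 1.9]
grip_width: 0.0428
```

```bash
python3 look.py 23 220 60; python3 - <<'E'
from h import *
print(bot.observe()["position"],bot.observe()["qpos"].round(2))
f=bot.grab_frame("top"); cv2.imwrite("pics/t23.png",f["image"][:,:,::-1])
E
```

```text
[ 0.13976557  0.21727392 -0.24564659]
[0.422653   0.04577023 0.02592098] [-0.3   0.56 -0.1   2.18  0.4   0.53 -0.91]
```

View pics/m23.png

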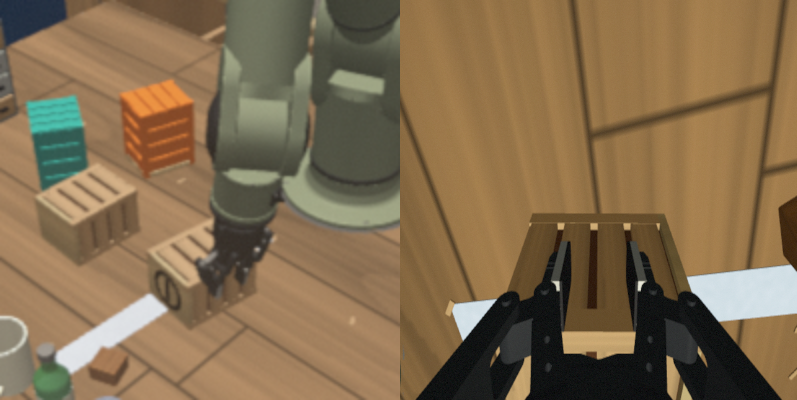

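View pics/t23.png

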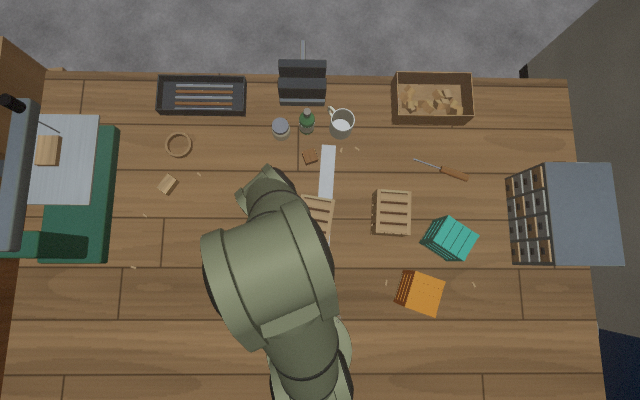

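```bash
python3 - <<'E'
from h import *
f=wristcam(); im=f["image"]; hsv=cv2.cvtColor(im,cv2.COLOR_RGB2HSV)
m=(hsv[...,1]<40)&(hsv[...,2]>140)
for c in (500,540,580,620):
    r=np.where(m[:,c])[0]; 
    if len(r): print(c,r.min(),r.max(),ray(f,(c,r.min()),0)[:2].round(4),ray(f,(c,r.max()),0)[:2].round(4))
a,b=ray(f,(210,215),0),ray(f,(427,215),0)
u=(b-a)/np.linalg.norm(b-a); n=np.array([u[1],-u[0],0]) ; n*=-np.sign(n[1])
c=(a+b)/2+n*.055; print("centre",c)
E
```

```text
500 275 310 [ 0.5423 -0.032 ] [ 0.5452 -0.0682]
540 272 320 [ 0.5707 -0.0339] [ 0.5774 -0.0846]
580 269 317 [ 0.5988 -0.0358] [ 0.608  -0.0864]
620 266 315 [ 0.6266 -0.0377] [ 0.6386 -0.0893]
centre [ 0.41086077 -0.01396806  0.        ]
```

>>> {"name": "servo_tool", "arguments": {
  "rows": [
    [[-1,0.17,0.18,0,0,0],[-1,0.17,0.17,0,0,0],[-0.8,0.14,0.14,0,0,0],[-0.4,0.07,0.07,0,0,0],[0,0,0,0,0,0]]
  ]
}}

```text
clock: 25.48
position: [0.4226, 0.0135, 0.0259]
tool_rot: [-3.139, 0.176, 1.404]
force: [0.9, 2.5, -1.4]
grip_width: 0.043
```

```bash
python3 - <<'E'
from h import *
f=wristcam(); print(bot.observe()["position"]); cv2.imwrite("pics/w24.png",f["image"][:,:,::-1])
E
```

```text
[0.422624   0.01344202 0.02591638]
```

View pics/w24.png

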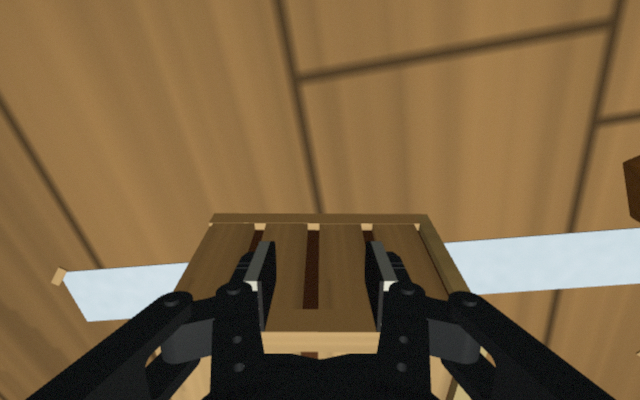

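The crate's centre is estimated at y ≈ −0.046, against about −0.047 for the line. I'll retreat and verify with the top camera.

>>> {"name": "servo_tool", "arguments": {
  "rows": [
    [[2,-0.1,-0.35,0,0,0],[4,-0.5,-0.7,0,0,0],[3,-0.5,-3,0,0,0],[1,0,-5,0,0,0],[0,0,-5.5,0,0,0]]
  ]
}}

```text
clock: 26.15
position: [0.4318, 0.1395, 0.153]
tool_rot: [-3.137, 0.176, 1.407]
force: [0.2, 0.3, 0.1]
grip_width: 0.043
```

>>> {"name": "servo_tool", "arguments": {
  "rows": [
    [[3,0,-5,0,0,0],[6,0,-1,0,0,0],[6,0,-1,0,0,0],[6,0,-1,0,0,0],[6,0,-1,0,0,0]]
  ]
}}

```text
clock: 26.78
position: [0.4787, 0.4179, 0.1931]
tool_rot: [-3.139, 0.176, 1.405]
force: [1.3, 0.4, 0.9]
grip_width: 0.0425
```

>>> {"name": "servo_tool", "arguments": {
  "rows": [
    [[6,0,-1,0,0,0],[5,0,-1,0,0,0],[0,0,0,0,0,0]]
  ]
}}

```text
clock: 27.15
position: [0.4952, 0.5296, 0.1916]
tool_rot: [-3.136, 0.176, 1.409]
force: [-0.2, 0.1, -0.3]
grip_width: 0.0425
```

```bash
python3 - <<'E'
from h import *
for n in("top","scene"):
    f=bot.grab_frame(n); cv2.imwrite(f"pics/{n}25.png",f["image"][:,:,::-1])
a=cv2.imread("pics/top25.png"); cv2.imwrite("pics/c25.png",cv2.resize(a[180:260,280:420],None,fx=5.5,fy=5.5,interpolation=2))
E
```

```text
(no output)
```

View pics/top25.png

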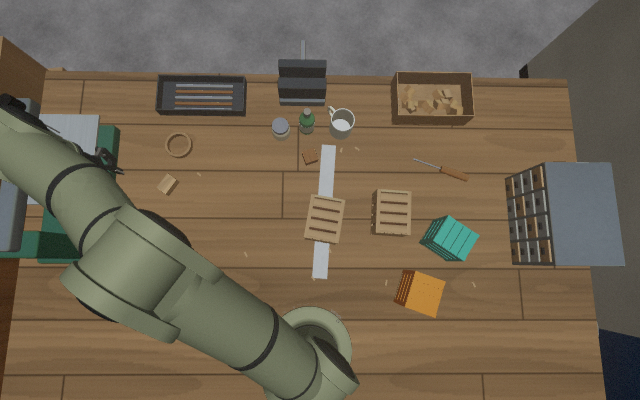

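View pics/c25.png

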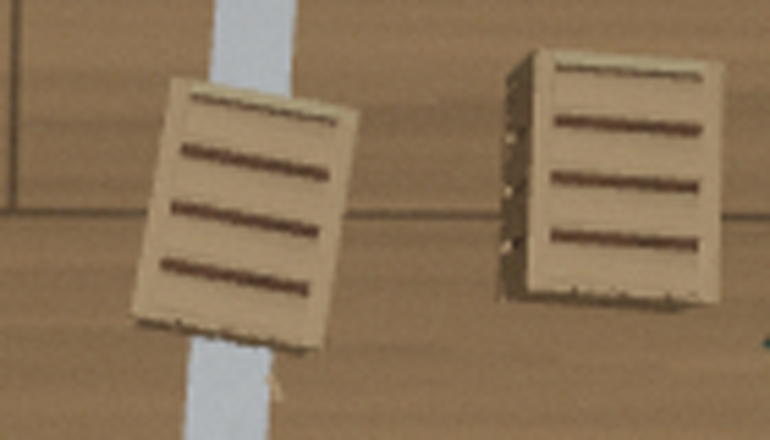

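View pics/scene25.png

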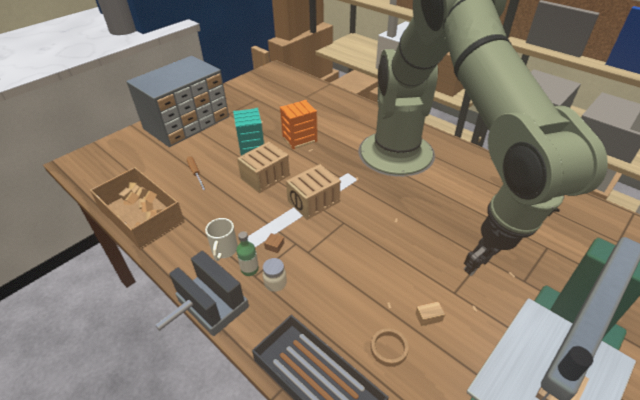

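```bash
python3 - <<'E'
from h import *
f=bot.grab_frame("top")
P=np.array([(172,80),(357,108),(322,348),(133,317)])/5.5+[280,180]
W=np.array([ray(f,p,.094) for p in P]); c=W.mean(0); print(W.round(3)[:,:2],c)
up=[ray(f,(np.array(q)/5.5+[280,180]),0) for q in [(213,60),(294,60),(186,420),(268,420)]]
m1=(up[0]+up[1])/2;m2=(up[2]+up[3])/2;print(m1,m2,"line y at c",np.interp(c[0],[m2[0],m1[0]],[m2[1],m1[1]]))
E
```

```text
[[ 0.488 -0.003]
 [ 0.472 -0.11 ]
 [ 0.334 -0.088]
 [ 0.351  0.019]] [ 0.41136116 -0.04561112  0.094     ]
[ 0.51768152 -0.05603986  0.        ] [ 0.29507565 -0.03916837  0.        ] line y at c -0.04798175133512831
```

>>> {"name": "servo_tool", "arguments": {
  "rows": [
    [[-5,0,0,0,0,0],[-4,0,-1,0,0,0],[0,0,0,0,0,0],[0,0,0,0,0,0]]
  ]
}}

```text
clock: 27.8
position: [0.4839, 0.4392, 0.2197]
tool_rot: [-3.139, 0.175, 1.403]
force: [-0.1, 0.7, -0.9]
grip_width: 0.0427
```

```bash
python3 - <<'E'
from h import *
s=bot.observe(); print(s["clock"],s["position"],s["force"]); print(bot.job_done())
E
```

```text
27.8 [0.48394599 0.43916865 0.21974755] [-0.12424721  0.70783785 -0.8651167 ]
the job is handed in; nothing more can be done
None
```

I tipped both wooden crates onto their near sides, and the stamped one turned out to be the left crate. I then pushed it, still lying tipped, onto the dispatch line and handed the job in at 27.8 s.

- **Stamped crate:** the last top view puts its middle at (0.411, −0.046). The line's centre there is y ≈ −0.048, so it is about 2 mm off across a 50 mm band.
- **Other crate:** the right one has a bare underside. It lies tipped where it fell, off the line and clear of the turquoise crate.
- **Everything else:** the bystander objects looked unmoved in the last top and scene views. The gripper ended clear of everything, with the wrist force near zero.

**What went wrong:** the first three attempts on the right crate failed, because the fingertips really sit about 20 mm higher than the reported tool position. They rode over the crate's top edge each time, and once it tipped partway and dropped back upright, though it did not shift. That second attempt peaked at about 55 N on the wrist, most of it upward. That is below the 120 N limit. I took it to be the fingers pressing on the crate, not the gripper's body, which has a 40 N limit, but I could not measure that separately.

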